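# Take the child-proof cap off the descaler

## Task

The kettle is due for descaling: open the white square descaler bottle with the red child-proof cap. Press the cap down, keep it pressed while you twist it anticlockwise until it comes free, then lift it off and finish still holding it in the gripper, upright and steady, straight above the open bottle with roughly 5 to 10 cm of air under it, so that the bottle can be used and the cap put straight back. Leave the bottle standing where it is and do not disturb anything else on the table.

Things in the scene. Friction and masses are not known exactly. Their poses are not given: they have to be found in the camera images.
- descaler: the descaler bottle: white square plastic bottle, 95 x 95 mm, blue labels with a yellow band, 0.6 to 1.1 kg, standing loose, held only by its weight. Square body up to 121 mm, sloping shoulder up to 136 mm, then a round neck in the middle with a flange 52 mm across at 143 to 149 mm, just below the cap. Origin: centre of its underside, z up
- descaler_mouth (a point): centre of the bottle's open mouth (its rim, 37 mm across), 171 mm above the bottle's underside, hidden inside the cap until the cap is off
- cap_center (a point): the red push-and-turn safety cap: ribbed upright cylinder, 54 mm across, 30 mm tall, 30 g; this point is on its axis half-way up (15 mm below its flat top), 174 mm above the table while locked on. z: its axis, up. Pressed down at least 3.5 mm and kept so, it turns anticlockwise (seen from above): free after 50 degrees, stop at 90, best 65 to 75. Then it lifts straight off; 12 mm up clears the mouth
- cap_liner (a joint): how far (m) the cap is pressed down on the bottle against the spring liner inside it: 0 at rest, locked in its notches; 0.0035 or more when it can turn; about 0.006 when it bottoms; -0.001 once it is off. Pressing starts to move it at about 5 N and it bottoms at about 12 N. Unpressed it cannot turn, and clockwise it never can
- blue_bottle: round blue plastic bottle with a white cap, 72 mm across, 185 mm tall; not to be opened. Origin: centre of its underside
- amber_bottle: round amber glass bottle with a black cap, 68 mm across, 165 mm tall; not to be opened. Origin: centre of its underside
- tumbler: empty clear glass tumbler, 74 mm across, 115 mm tall. Origin: centre of its underside
- mug: blue ceramic mug, 80 mm across, 92 mm tall, handle at its +y side. Origin: centre of its underside
- tin: aluminium tin with a paper label, 72 mm across, 95 mm tall. Origin: centre of its underside
- scoop: green plastic scoop lying on the table, 175 mm long along its x axis, 62 mm wide, 42 mm high. Origin: on its underside
- spatula: pale wooden spatula lying on the table, 260 mm long along its x axis. Origin: on its underside

How it is judged (in metres and radians):
On the way, in this order (a step that is already met when the one before it is completed fails the run):
1. the cap is pressed down on the bottle, against its spring (z of cap_center in the frame of descaler below 0.1708 m and angle between the x axis of cap and the x axis of descaler, either way round below 0.5 rad and contact force between the fingers and cap above 1 N), for 0.05 s.
2. the cap is twisted past its locking steps while still on the bottle (angle between the x axis of cap and the x axis of descaler, either way round above 0.8 rad and z of cap_center in the frame of descaler below 0.182 m).
At the end, for the whole second after the job is handed in: The cap is gripped, clear of the bottle, its lower edge 35 to 120 mm above the mouth, its axis within 30 mm of the mouth's, upright within 0.25 rad and still; the bottle stands upright within 20 mm of where it was; every other thing lies within 20 mm too (z of cap_center in the frame of descaler_mouth between 0.05 and 0.135 m and horizontal distance between cap_center and descaler_mouth below 0.03 m and height (world z) of cap_center above 0.21 m and angle between cap_center's own z axis and vertical below 0.25 rad and contact force between the fingers and cap above 1 N and contact force between cap and descaler below 0.05 N and linear speed of cap below 0.03 m/s and angle between descaler's own z axis and vertical below 0.05 rad and distance of each of descaler, blue_bottle, amber_bottle, tumbler, mug, tin, scoop, spatula from where it was at the start of the episode below 0.02 m and height (world z) of descaler below 0.004 m and linear speed of descaler below 0.02 m/s); the arm keeps its last pose, push and grip.
It fails at once if the bottle is tipped, lifted or pushed more than 20 mm away (angle between descaler's own z axis and vertical above 0.2 rad or height (world z) of descaler above 0.015 m or distance of descaler from where it was at the start of the episode above 0.02 m).
It fails at once if another thing on the table is pushed more than 20 mm or tipped over (distance of any of blue_bottle, amber_bottle, tumbler, mug, tin, scoop, spatula from where it was at the start of the episode above 0.02 m).
It also fails if it takes over 35 s, if anything falls off the work surface, if the arm or the gripper's body presses on something with over 40 N, if the wrist force passes 120 N, or if a joint passes its speed limit or range.

## Robot

A 6-joint arm with a two-finger parallel gripper is mounted at the origin on the work surface. World frame = base frame: x ahead of the robot, y to its left, z up, the work surface at z = 0. Lengths are in mm, angles in rad, forces in N, time in s.
With the tool pointing down it reaches from about 400 to 825 mm from the base axis. Payload 7 kg.
Tool frame: the origin (TCP) lies midway between the tips of the shut fingers; the grasp point (between the pads) lies 19 mm behind it; x points along the fingers, y is the direction in which the jaws open and shut, and the axes are right-handed (so a half turn about x gives the same grasp; the last joint's range is limited). The gripper opens to 88 mm and grips with 3 to 60 N. Pads are 19 mm wide; open, the fingers measure 130 mm over their backs; the gripper's body (78 mm by 193 mm) begins 47 mm behind the grasp point.
Start: joints at [1.401, 0.359, 0.012, 0, -1.224, -0.288], TCP at [298.338, 605.466, 226.561] pointing down, gripper open.
Joint ranges: [-3.07, 3.07], [-1.43, 2.12], [-1.02, 1.25], [-3.03, 1.67], [-3.05, -0], [-3.03, 3.03]. Speed limits (rad/s): [2.39, 2.39, 3.01, 3.14, 3.14, 3.14].

## Interface

Orientations are given as a unit quaternion [x, y, z, w].
In Python, from bench import get_obs, read_camera, job_done gives the robot as it stands. The module is installed in compiled form; this text tells all that it offers.
- The arm moves only by the tool send_rows, never from a script. Its argument "moves" is a list that holds one entry, the list of rows, each a list of 7 numbers: the shift along the tool's x, y, z in mm, then the turn, a rotation vector about the tool's x, y, z in degrees, then the closure, from 0 (fully open) to 1 (shut). In form: [[[tx, ty, tz, wx, wy, wz, hand], ...]]. A call has 1 to 20 rows; each row shifts and turns the pose as measured when the row begins, along the tool's axes as they then stand; what a row does not reach is not made up. A row lasts 1/8 s, in which the tool goes at most 62.5 mm and 10.7 degrees, less where a joint would pass 70% of its speed; a pose out of reach is approached as far as the arm can. A call with a gripper value outside its range is refused whole. The fingers move at their own pace and stop on an object; "squeeze" is the grip in N (left out, the last holds). Time passes only in rows, so rows that do not move let the fingers close. It gives the time, the measured TCP pose, the force and the opening at its end, in the units of the state.
- get_obs(): the state, without advancing time (a new reading comes with each control period).
- read_camera(name): name is "scene" or "top"; returns a dict with "frame" (400x640x3 uint8, red, green, blue), "z_map" (400x640 float32, mm along the optical axis (not along the pixel's ray), 0 where there is no reading), "K" (3x3 intrinsics, pixels), "rvec" (rotation vector, rad) and "tvec" (3), from world to camera coordinates, as OpenCV has them. Camera axes: x right, y down, z forward; pixel columns grow to the right and rows downward; lengths in mm; the calibration is good to about 2 mm. A picture is of the moment at which its call begins.
- job_done(): hands the job in, once; it reports no verdict.
The state is a dict: "t": time; "qpos": joint angles; "joint_velocities": joint speeds; "effort": joint torques, N m; "tcp_pos": TCP position; "tcp_rot": TCP orientation; "ft_force": force on the tool from outside, world axes, zero at the start; "moment": the same for the moment, N m; "finger_gap": opening from 0.0 (shut) to 1.0 (fully open).
Only numpy, scipy, OpenCV 4.12 (cv2) and the standard library are available. Lean on these libraries where they do the work, as an engineer would, in place of code of your own. Each camera call takes 0.05 s, during which the arm holds its last target.

## Working session

There is one attempt and no reset: what is moved stays moved. The work goes in short steps, Python scripts to look and compute and a tool call to move; the robot and the scene stay as the last step left them, time stands still between calls to the robot, and variables do not carry over. Pictures are saved under pics/ and viewed, and the job is handed in when it is done.

Besides the shell and the picture viewer there is one more tool, called after "Emit:" by a JSON object that holds its "op" and its "data". send_rows: Moves the arm, as the interface text tells. Its arguments: {"type":"object","properties":{"moves":{"type":"array","items":{"type":"array","items":{"type":"array","items":{"type":"number"}}}},"squeeze":{"type":"number"}},"required":["moves"]}

```bash
mkdir -p pics; python3 - <<'E'
from bench import get_obs, read_camera
import cv2,numpy as np
print(get_obs())
for n in("scene","top"):
    c=read_camera(n); cv2.imwrite(f"pics/{n}0.png",c["frame"][:,:,::-1]); np.savez(f"{n}0.npz",**c)
    R=cv2.Rodrigues(np.array(c["rvec"],float))[0]; print(n,c["K"],-R.T@np.array(c["tvec"]).ravel(),R[2])
E
```

```text
{'t': 0.0, 'qpos': array([ 1.40106638e+00,  3.59364333e-01,  1.10627293e-02, -3.33824716e-04,
       -1.22411803e+00, -2.88083584e-01]), 'joint_velocities': array([-0.0019766 ,  0.00060291,  0.00019995, -0.00219351,  0.00076225,
       -0.00127537]), 'effort': array([ 3.32790805e-04, -5.82724142e+01,  2.93051970e+01,  6.99717790e+00,
        6.76054580e-03, -1.58779017e-04]), 'tcp_pos': array([298.16454942, 605.02642001, 225.64191011]), 'tcp_rot': array([-0.68857574,  0.16107025,  0.68872941,  0.15991128]), 'ft_force': array([ 0.15959387, -0.07821811, -0.2529863 ]), 'moment': array([ 0.00962594, -0.0560076 ,  0.00607668]), 'finger_gap': 0.9970684863151048}
scene [[410.00457667   0.         321.57648909]
 [  0.         410.00457667 199.80092753]
 [  0.           0.           1.        ]] [1283.49771743  539.0454469   951.30936026] [-0.57375096 -0.45243781 -0.68272239]
top [[419.36942951   0.         324.92497387]
 [  0.         419.36942951 197.52698196]
 [  0.           0.           1.        ]] [ 477.62626905  -17.03888728 1196.66581213] [ 0.12461667  0.00642188 -0.99218418]
```

View pics/scene0.png

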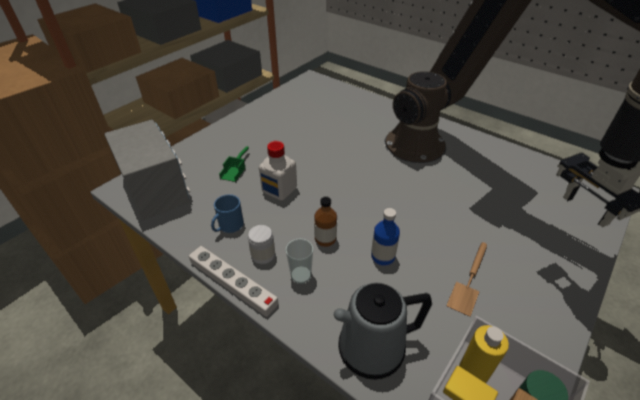

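View pics/top0.png

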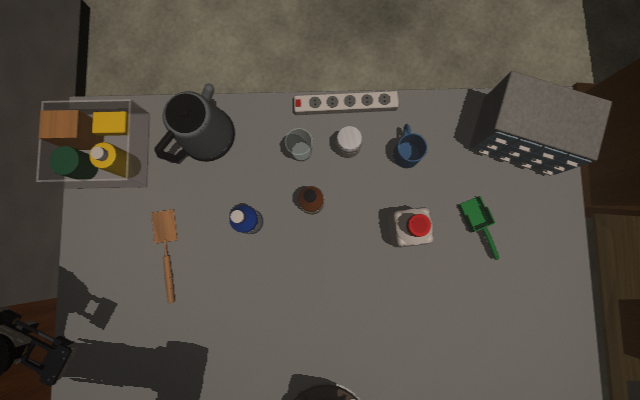

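The scene view shows the red cap at about (276,150) on the white bottle. In the top view the cap is at (419,225), with the scoop to its right and the mug and amber bottle farther off. Next I'll measure the cap position and bottle yaw.

```bash
cat > h.py <<'E'
import cv2,numpy as np
def ray(c,px):
    K=np.array(c["K"]);R=cv2.Rodrigues(np.array(c["rvec"],float))[0];t=np.array(c["tvec"],float).ravel()
    return -R.T@t, R.T@np.linalg.inv(K)@np.array([px[0],px[1],1.])
def onz(c,px,z):
    o,d=ray(c,px); return o+d*(z-o[2])/d[2]
def pts(c):
    K=np.array(c["K"]);R=cv2.Rodrigues(np.array(c["rvec"],float))[0];t=np.array(c["tvec"],float).ravel()
    D=np.array(c["z_map"],float);v,u=np.mgrid[:400,:640]
    P=np.stack([u,v,np.ones_like(u)],-1)@np.linalg.inv(K).T*D[...,None]
    return (P-t)@R, D>0
E
python3 - <<'E'
from h import *
for n in("scene","top"):
    c=np.load(n+"0.npz"); f=c["frame"].astype(int); P,ok=pts(c)
    red=(f[...,0]>110)&(f[...,1]<60)&(f[...,2]<60)
    red=red&ok&(P[...,2]>130)&(P[...,2]<210)
    lab=cv2.connectedComponentsWithStats(red.astype(np.uint8))
    i=1+np.argmax(lab[2][1:,4]); m=lab[1]==i; print(n,lab[2][i],lab[3][i])
    top=m&(P[...,2]>182); q=P[top]; print("top pts",len(q),q.mean(0),(q.min(0)+q.max(0))/2,q.max(0)-q.min(0))
    v,u=np.where(top); print("ray of top centroid",onz(c,(u.mean(),v.mean()),189))
    # bottle
    w=ok&(P[...,2]>90)&(P[...,2]<128)&(np.hypot(P[...,0]-q[:,0].mean(),P[...,1]-q[:,1].mean())<80)
    r=cv2.minAreaRect(P[w][:,:2].astype(np.float32)); print("bottle",w.sum(),r)
    im=cv2.resize(c["frame"][:,:,::-1][int(lab[3][i][1])-40:int(lab[3][i][1])+60,int(lab[3][i][0])-80:int(lab[3][i][0])+80],None,fx=5,fy=5,interpolation=cv2.INTER_CUBIC); cv2.imwrite(f"pics/{n}z.png",im)
E
```

```text
scene [268 141  16  10 116] [275.11206897 145.67241379]
top pts 116 [ 538.23079621 -235.74530318  190.83193737] [ 537.95643807 -236.04050459  191.21289482] [52.30463933 48.69673575  7.34467921]
ray of top centroid [ 536.50850099 -237.55749343  189.        ]
bottle 474 ((538.54443359375, -235.34896850585938), (94.19530487060547, 96.99915313720703), 6.252089977264404)
top [409 214  21  22 372] [419.12634409 224.7016129 ]
top pts 372 [ 534.46181769 -235.17741501  189.23430669] [ 534.898445   -235.00172492  188.52839912] [50.49043319 49.44144854 11.28162496]
ray of top centroid [ 534.45426805 -235.22867711  189.        ]
bottle 712 ((534.37646484375, -234.74656677246094), (95.29768371582031, 96.38896179199219), 5.6221089363098145)
```

View pics/topz.png

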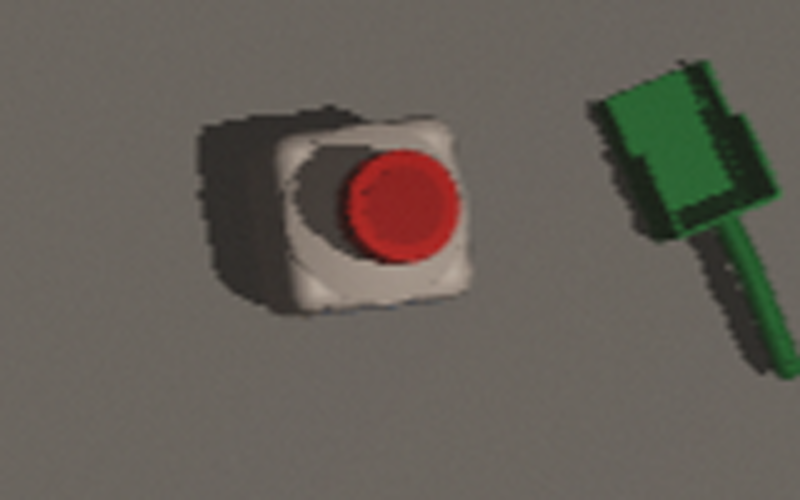

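View pics/scenez.png

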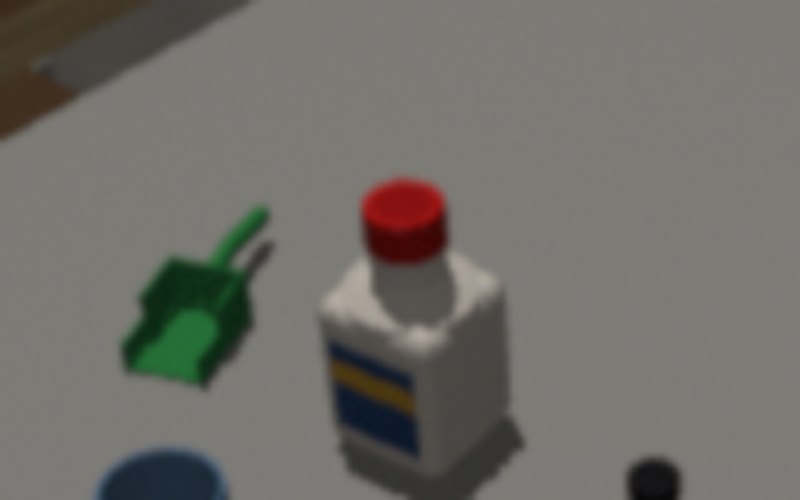

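```bash
cat >> h.py <<'E'
def rel(target):
    from bench import get_obs
    from scipy.spatial.transform import Rotation as Ro
    s=get_obs();R=Ro.from_quat(s["tcp_rot"]).as_matrix()
    d=np.array(target)-s["tcp_pos"]
    print("t",round(s["t"],3),"tcp",s["tcp_pos"].round(1),"gap",round(float(s["finger_gap"]),3),"q",s["qpos"].round(3),"F",s["ft_force"].round(1),"M",s["moment"].round(2))
    print("x axis",R[:,0].round(3),"y axis",R[:,1].round(3),"yaw_y deg",np.degrees(np.arctan2(R[1,1],R[0,1])).round(1))
    x=np.array([0,0,-1.]); print("tilt fix rotvec tool deg",np.degrees(R.T@np.cross(R[:,0],x)).round(2))
    print("shift in tool",(R.T@d).round(1))
E
python3 - <<'E'
from h import *
rel((535,-236,290))
c=np.load("top0.npz");P,ok=pts(c)
for n,(u,v) in dict(kettle=(185,110),blue=(237,216),amber=(310,196),spat=(165,225)).items(): print(n,P[v,u])
E
```

```text
t 0.1 tcp [298.1 605.1 225.7] gap 0.998 q [ 1.401  0.359  0.011 -0.    -1.224 -0.288] F [-0.4 -0.4 -0. ] M [ 0.   -0.01  0.01]
x axis [-0.001 -0.001 -1.   ] y axis [-0.442 -0.897  0.001] yaw_y deg -116.2
tilt fix rotvec tool deg [ 0.   -0.01 -0.08]
shift in tool [ -63.2  649.8 -584.3]
kettle [822.4989734  326.75279343 211.80816819]
blue [563.17020358 202.53426908 188.21745316]
amber [611.62120763  26.58073177 165.51863325]
spat [556.83650229 448.95679624   1.86686446]
```

Emit:
{"op": "send_rows", "data": {"moves": [[[-35, 0, 0, 0, 0, 0, 0], [-35, 0, 0, 0, 0, 0, 0], [0, 36, -32, 0, 0, 0, 0], [0, 36, -32, 0, 0, 0, 0], [0, 36, -32, 0, 0, 0, 0], [0, 36, -32, 0, 0, 0, 0], [0, 36, -32, 0, 0, 0, 0], [0, 36, -32, 0, 0, 0, 0]]], "squeeze": 40}}

```text
t: 1.1
tcp_pos: [374.9, 319.4, 294.2]
tcp_rot: [-0.689, 0.163, 0.689, 0.156]
ft_force: [1.3, -0.6, -0.3]
finger_gap: 0.998
```

```bash
python3 -c "
from h import *
rel((535,-236,290))"
```

```text
t 1.1 tcp [374.9 319.4 294.2] gap 0.998 q [ 1.107e+00  2.000e-02 -2.610e-01  1.000e-03 -1.301e+00  9.000e-03] F [ 1.3 -0.6 -0.3] M [-0.   -0.1   0.02]
x axis [-0.004 -0.01  -1.   ] y axis [-0.439 -0.899  0.01 ] yaw_y deg -116.0
tilt fix rotvec tool deg [-0.   -0.07 -0.6 ]
shift in tool [   9.1  428.7 -387.6]
```

Emit:
{"op": "send_rows", "data": {"moves": [[[0, 36, -33, 0, 0, 0, 0], [0, 36, -33, 0, 0, 0, 0], [0, 36, -33, 0, 0, 0, 0], [0, 36, -33, 0, 0, 0, 0], [0, 36, -33, 0, 0, 0, 0], [0, 36, -33, 0, 0, 0, 0], [0, 36, -33, 0, 0, 0, 0], [0, 36, -33, 0, 0, 0, 0], [0, 36, -32, 0, 0, 0, 0], [0, 36, -32, 0, 0, 0, 0], [0, 36, -32, 0, 0, 0, 0], [0, 0, 0, 0, 0, 0, 0]]]}}

```text
t: 2.6
tcp_pos: [525.1, -215.1, 296.0]
tcp_rot: [-0.687, 0.163, 0.691, 0.156]
ft_force: [-0.9, 0.3, -0.5]
finger_gap: 0.996
```

```bash
python3 -c "
from h import *
rel((535.2,-235.8,240))"
```

```text
t 2.6 tcp [ 525.1 -215.1  296. ] gap 0.996 q [-0.038  0.146 -0.119  0.009 -1.312  1.151] F [-0.9  0.3 -0.5] M [0.11 0.08 0.  ]
x axis [-0.007 -0.008 -1.   ] y axis [-0.44  -0.898  0.011] yaw_y deg -116.1
tilt fix rotvec tool deg [-0.    0.15 -0.6 ]
shift in tool [ 56.1  13.6 -18.4]
```

Emit:
{"op": "send_rows", "data": {"moves": [[[30, 7, -9, 0, 0, 0, 0], [25, 6, -9, 0, 0, -0.6, 0], [0, 0, 0, 0, 0, 0, 0], [0, 0, 0, 0, 0, 0, 0]]]}}

```text
t: 3.1
tcp_pos: [534.7, -234.3, 240.2]
tcp_rot: [-0.688, 0.16, 0.69, 0.16]
ft_force: [-0.1, 0.1, 0.2]
finger_gap: 1.0
```

```bash
python3 -c "
from h import *
from bench import read_camera
rel((535.2,-235.8,158))
for n in ('scene','top'):
    c=read_camera(n);u=275 if n=='scene' else 419;v=146 if n=='scene' else 225
    cv2.imwrite(f'pics/{n}1.png',cv2.resize(c['frame'][v-60:v+60,u-80:u+80,::-1],None,fx=5,fy=5))
"
```

```text
t 3.1 tcp [ 534.7 -234.3  240.2] gap 1.0 q [-0.079  0.203 -0.171 -0.002 -1.199  1.194] F [-0.1  0.1  0.2] M [-0.05  0.02  0.03]
x axis [-0.003  0.002 -1.   ] y axis [-0.441 -0.898 -0.   ] yaw_y deg -116.2
tilt fix rotvec tool deg [-0.    0.17  0.02]
shift in tool [82.2  1.1 -1.3]
```

View pics/scene1.png

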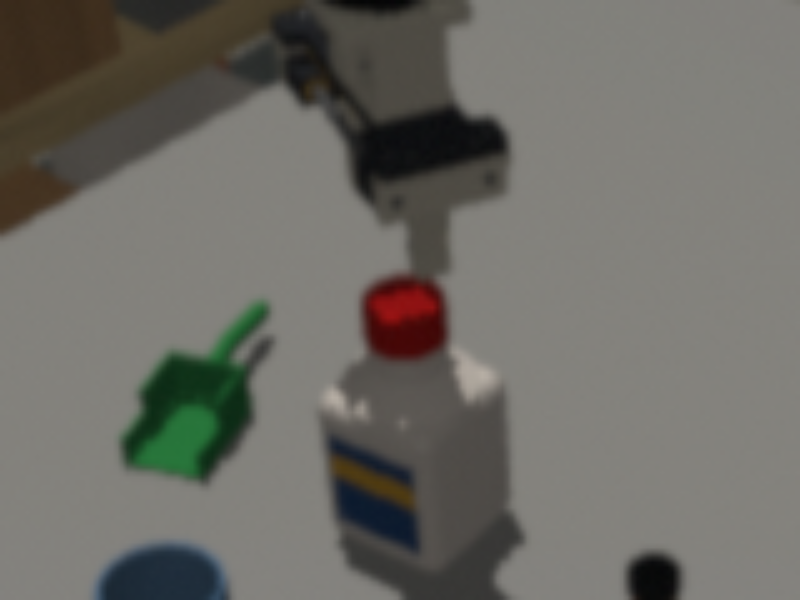

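View pics/top1.png

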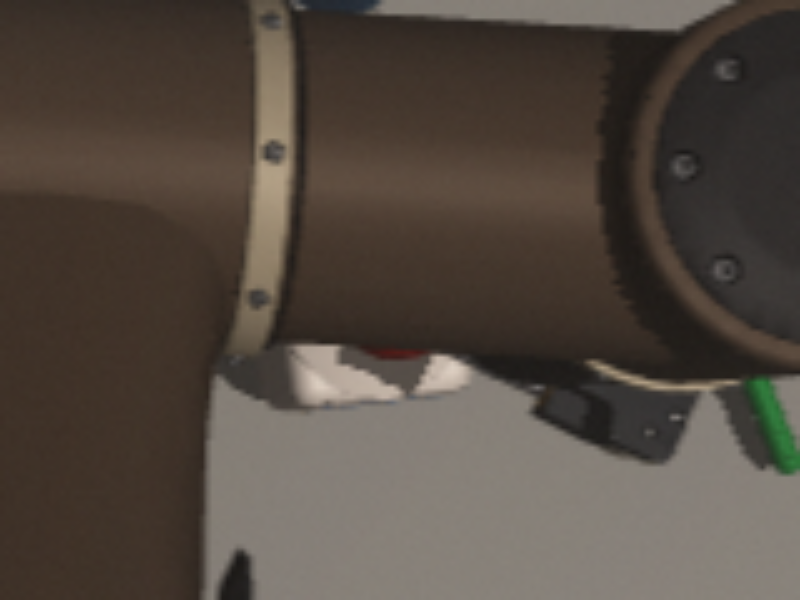

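The scene view shows the gripper above the cap. The near finger is at about (430,240), on the camera side, and the far one is hidden. The top view is mostly blocked by the arm. The pose agrees with the measurements, so I'll go down with the jaws open.

Emit:
{"op": "send_rows", "data": {"moves": [[[20, 1, -1, 0, 0, 0, 0], [20, 0, 0, 0, 0, 0, 0], [20, 0, 0, 0, 0, 0, 0], [16, 0, 0, 0, 0, 0, 0], [5, 0, 0, 0, 0, 0, 0], [0, 0, 0, 0, 0, 0, 0]]]}}

```text
t: 3.95
tcp_pos: [538.5, -233.8, 163.6]
tcp_rot: [0.692, -0.158, -0.686, -0.159]
ft_force: [-1.3, 0.5, -0.1]
finger_gap: 0.999
```

```bash
python3 -c "
from h import *
rel((535.2,-235.8,158))"
```

```text
t 3.95 tcp [ 538.5 -233.8  163.6] gap 0.999 q [-0.077  0.259 -0.281 -0.    -1.022  1.195] F [-1.3  0.5 -0.1] M [-0.05  0.   -0.02]
x axis [ 0.008 -0.    -1.   ] y axis [-0.437 -0.899 -0.003] yaw_y deg -115.9
tilt fix rotvec tool deg [-0.   -0.44  0.2 ]
shift in tool [5.5 3.3 2.1]
```

Emit:
{"op": "send_rows", "data": {"moves": [[[5, 3, 2, 0, -0.4, 0.2, 0], [0, 0, 0, 0, 0, 0, 0], [0, 0, 0, 0, 0, 0, 0]]]}}

```text
t: 4.32
tcp_pos: [536.1, -235.9, 159.7]
tcp_rot: [0.69, -0.159, -0.688, -0.158]
ft_force: [0.4, 0.6, 0.0]
finger_gap: 1.003
```

```bash
python3 -c "
from h import *
rel((535.2,-235.8,158))"
```

```text
t 4.325 tcp [ 536.1 -235.9  159.7] gap 1.003 q [-8.000e-02  2.640e-01 -2.850e-01  1.000e-03 -1.019e+00  1.198e+00] F [0.4 0.6 0. ] M [-0.01 -0.05  0.03]
x axis [ 0.002 -0.001 -1.   ] y axis [-0.437 -0.899 -0.   ] yaw_y deg -115.9
tilt fix rotvec tool deg [ 0.   -0.14  0.01]
shift in tool [1.7 0.3 0.8]
```

Emit:
{"op": "send_rows", "data": {"moves": [[[1, 0, 0, 0, 0, 0, 0.2], [0, 0, 0, 0, 0, 0, 0.3], [0, 0, 0, 0, 0, 0, 0.4], [0, 0, 0, 0, 0, 0, 0.6], [0, 0, 0, 0, 0, 0, 0.8], [0, 0, 0, 0, 0, 0, 1], [0, 0, 0, 0, 0, 0, 1]]]}}

```text
t: 5.2
tcp_pos: [535.9, -236.8, 159.0]
tcp_rot: [0.69, -0.159, -0.688, -0.158]
ft_force: [-0.3, -2.5, -0.8]
finger_gap: 0.609
```

```bash
python3 -c "
from h import *
rel((535.2,-235.8,158))"
```

```text
t 5.2 tcp [ 535.9 -236.8  159. ] gap 0.609 q [-0.081  0.265 -0.287  0.002 -1.017  1.198] F [-0.3 -2.5 -0.8] M [-0.61  0.08  0.02]
x axis [ 0.002 -0.002 -1.   ] y axis [-0.437 -0.899  0.001] yaw_y deg -115.9
tilt fix rotvec tool deg [ 0.   -0.16 -0.05]
shift in tool [ 1.  -0.6  1.1]
```

Emit:
{"op": "send_rows", "data": {"moves": [[[3, 0, 0, 0, 0, 0, 1], [2, 0, 0, 0, 0, 0, 1], [2, 0, 0, 0, 0, 0, 1]]]}}

```text
t: 5.58
tcp_pos: [536.0, -236.9, 154.5]
tcp_rot: [0.691, -0.159, -0.688, -0.158]
ft_force: [-4.6, 0.8, 10.1]
finger_gap: 0.611
```

Emit:
{"op": "send_rows", "data": {"moves": [[[2, 0, 0, 0, 0, 0, 1], [2, 0, 0, 0, 0, 0, 1], [2, 0, 0, 0, 0, 0, 1]]]}}

```text
t: 5.95
tcp_pos: [536.1, -237.0, 152.5]
tcp_rot: [0.691, -0.159, -0.687, -0.157]
ft_force: [-5.5, 2.2, 12.9]
finger_gap: 0.613
```

```bash
python3 -c "
from h import *
rel((535.2,-235.8,158))"
```

```text
t 5.95 tcp [ 536.1 -237.   152.5] gap 0.613 q [-0.08   0.268 -0.299  0.004 -0.998  1.198] F [-5.5  2.2 12.9] M [ 0.68  1.95 -0.11]
x axis [ 0.006 -0.004 -1.   ] y axis [-0.435 -0.9    0.001] yaw_y deg -115.8
tilt fix rotvec tool deg [-0.   -0.39 -0.08]
shift in tool [-5.5 -0.7  1.2]
```

Emit:
{"op": "send_rows", "data": {"moves": [[[2, 0, 0, -5, 0, 0, 1], [2, 0, 0, -6, 0, 0, 1], [2, 0, 0, -6, 0, 0, 1]]]}}

```text
t: 6.32
tcp_pos: [537.1, -236.8, 151.9]
tcp_rot: [0.709, -0.053, -0.702, -0.049]
ft_force: [-6.5, 4.2, 17.6]
finger_gap: 0.609
```

```bash
python3 -c "
from h import *
rel((535.8,-236.6,152))"
```

```text
t 6.325 tcp [ 537.1 -236.8  151.9] gap 0.609 q [-0.079  0.268 -0.302  0.005 -0.991  1.502] F [-6.5  4.2 17.6] M [ 1.55  2.52 -0.3 ]
x axis [ 0.01  -0.005 -1.   ] y axis [-0.144 -0.99   0.004] yaw_y deg -98.3
tilt fix rotvec tool deg [ 0.   -0.62 -0.22]
shift in tool [-0.1 -0.   1.3]
```

Emit:
{"op": "send_rows", "data": {"moves": [[[1.5, 0, 1, -6, -0.5, -0.2, 1], [1.5, 0, 0.5, -6, 0, 0, 1], [1.5, 0, 0, -6, 0, 0, 1], [1.5, 0, 0, -6, 0, 0, 1]]]}}

```text
t: 6.82
tcp_pos: [537.2, -236.3, 153.0]
tcp_rot: [0.703, 0.101, -0.697, 0.103]
ft_force: [-5.7, 2.1, 13.4]
finger_gap: 0.608
```

```bash
python3 -c "
from h import *
rel((535.8,-236.6,152))"
```

```text
t 6.825 tcp [ 537.2 -236.3  153. ] gap 0.608 q [-0.08   0.268 -0.297  0.002 -0.997  1.939] F [-5.7  2.1 13.4] M [ 1.06  2.05 -0.18]
x axis [ 0.008 -0.003 -1.   ] y axis [ 0.286 -0.958  0.005] yaw_y deg -73.4
tilt fix rotvec tool deg [-0.   -0.42 -0.28]
shift in tool [ 0.9 -0.1  1.4]
```

Emit:
{"op": "send_rows", "data": {"moves": [[[2, 0, 0.5, -6, -0.3, -0.2, 1], [2, 0, 0, -6, 0, 0, 1], [2, 0, 0, -6, 0, 0, 1], [2, 0, 0, -6, 0, 0, 1], [1, 0, 0, -2, 0, 0, 1]]]}}

```text
t: 7.45
tcp_pos: [536.7, -235.8, 152.8]
tcp_rot: [0.658, 0.261, -0.655, 0.264]
ft_force: [-3.1, 1.3, 11.2]
finger_gap: 0.614
```

```bash
python3 -c "
from h import *
from bench import read_camera
rel((535.8,-236.6,152))
c=read_camera('scene');u,v=275,160
cv2.imwrite('pics/scene2.png',cv2.resize(c['frame'][v-60:v+60,u-80:u+80,::-1],None,fx=5,fy=5))
"
```

```text
t 7.45 tcp [ 536.7 -235.8  152.8] gap 0.614 q [-7.90e-02  2.68e-01 -2.97e-01  2.00e-03 -9.98e-01  2.41e+00] F [-3.1  1.3 11.2] M [ 0.45  1.57 -0.12]
x axis [ 0.007 -0.002 -1.   ] y axis [ 0.69  -0.724  0.007] yaw_y deg -46.4
tilt fix rotvec tool deg [-0.   -0.19 -0.38]
shift in tool [ 0.8 -0.1  1.2]
```

View pics/scene2.png

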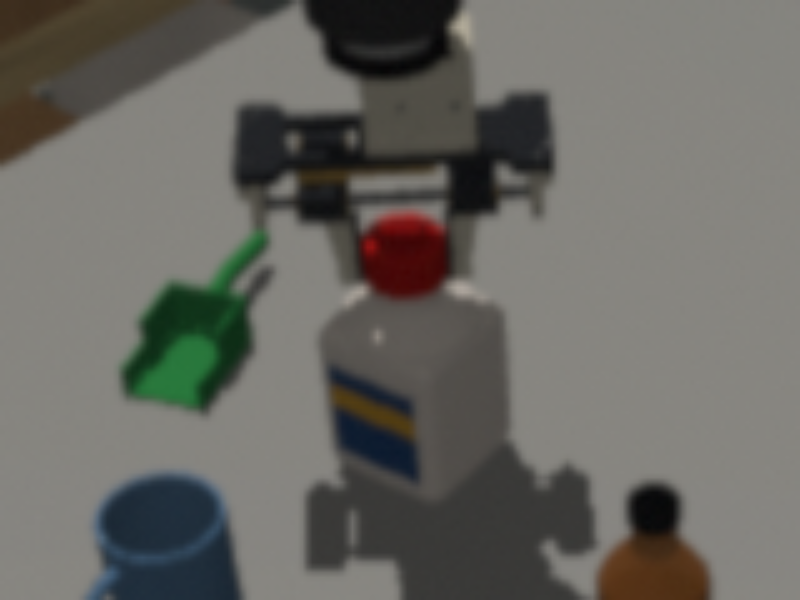

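The scene view shows both fingers on the cap, at about (345,250) and (465,250). The bottle label hasn't turned and the twist moment stayed low, so the cap turned on the bottle. I'll lift gently and watch the force.

Emit:
{"op": "send_rows", "data": {"moves": [[[-4, 0, 0, 0, 0, 0, 1], [-4, 0, 0, 0, 0, 0, 1], [-4, 0, 0, 0, 0, 0, 1]]]}}

```text
t: 7.88
tcp_pos: [536.2, -235.3, 165.6]
tcp_rot: [0.658, 0.262, -0.654, 0.265]
ft_force: [-0.1, -1.3, -1.4]
finger_gap: 0.611
```

Emit:
{"op": "send_rows", "data": {"moves": [[[-8, 0, 0, 0, 0, 0, 1], [-10, 0, 0, 0, 0, 0, 1], [-15, 0, 0, 0, 0, 0, 1], [-15, 0, 0, 0, 0, 0, 1], [-15, 0, 0, 0, 0, 0, 1], [-10, 0, 0, 0, 0, 0, 1], [-5, 0, 0, 0, 0, 0, 1], [0, 0, 0, 0, 0, 0, 1], [0, 0, 0, 0, 0, 0, 1]]]}}

```text
t: 9.0
tcp_pos: [536.4, -234.7, 249.8]
tcp_rot: [0.659, 0.262, -0.653, 0.265]
ft_force: [0.2, -0.0, -0.1]
finger_gap: 0.615
```

```bash
cat > look.py <<'E'
from h import *
from bench import read_camera
import sys
rel((535.4,-236,246))
c=read_camera('scene');u,v=275,150;k=sys.argv[1]
cv2.imwrite(f'pics/scene{k}.png',cv2.resize(c['frame'][v-60:v+60,u-80:u+80,::-1],None,fx=5,fy=5))
t=read_camera('top');cv2.imwrite(f'pics/top{k}.png',t['frame'][:,:,::-1])
f=c['frame'].astype(int);P,ok=pts(c)
m=(f[...,0]>90)&(f[...,1]<50)&(f[...,2]<50)&ok&(np.hypot(P[...,0]-535,P[...,1]+236)<70)
q=P[m];print('cap pts',m.sum(),q.mean(0),np.percentile(q,[3,97],axis=0))
w=ok&(P[...,2]>90)&(P[...,2]<128)&(np.hypot(P[...,0]-535,P[...,1]+236)<80)
print('bottle',cv2.minAreaRect(P[w][:,:2].astype(np.float32)))
E
python3 look.py 3
```

```text
t 9.0 tcp [ 536.4 -234.7  249.8] gap 0.615 q [-7.800e-02  1.920e-01 -1.640e-01  1.000e-03 -1.205e+00  2.412e+00] F [ 0.2 -0.  -0.1] M [-0.08 -0.04  0.02]
x axis [ 0.009 -0.001 -1.   ] y axis [ 0.691 -0.723  0.007] yaw_y deg -46.3
tilt fix rotvec tool deg [-0.   -0.33 -0.43]
shift in tool [3.8 0.2 1.7]
cap pts 38 [ 538.34938433 -246.3950169   281.45739824] [[ 519.82767928 -254.83893838  278.16660237]
 [ 560.37369741 -235.02530874  283.65332643]]
bottle ((538.6760864257812, -235.483154296875), (94.54393768310547, 96.5103759765625), 8.239232063293457)
```

View pics/scene3.png

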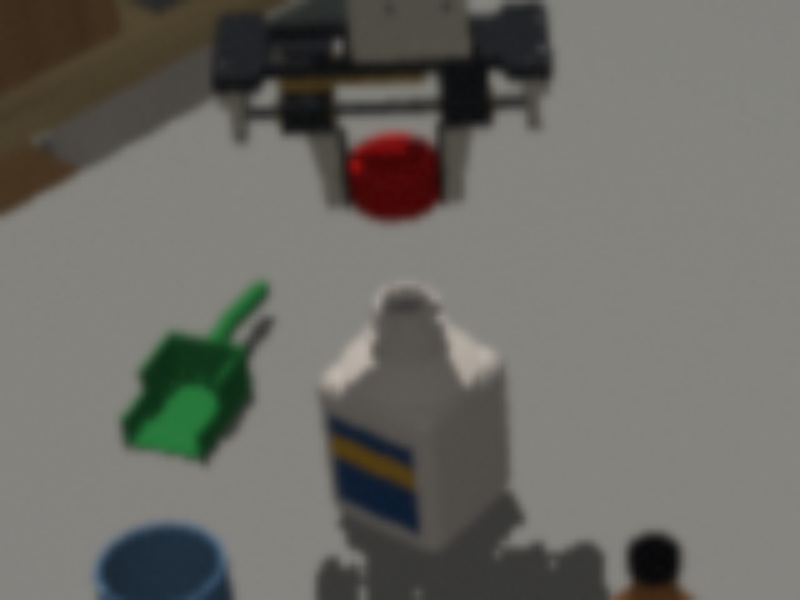

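View pics/top3.png

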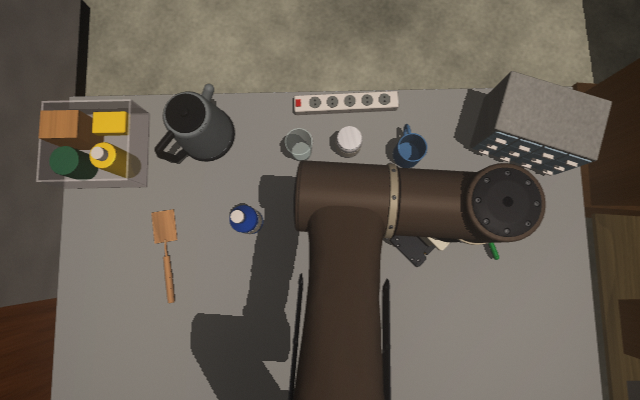

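The scene view shows the cap held at about (395,175) in the crop, with clear air above the open mouth at (408,295). The bottle hasn't moved. I'll check whether the cap has tilted in the grip.

```bash
python3 - <<'E'
from h import *
from bench import read_camera
c=read_camera('scene');f=c['frame'].astype(int);P,ok=pts(c)
m=(f[...,0]>40)&(f[...,0]>2.2*f[...,1])&(f[...,0]>2.2*f[...,2])&ok&(np.hypot(P[...,0]-535,P[...,1]+236)<60)&(P[...,2]>220)
q=P[m];print(m.sum(),q.min(0),q.max(0)); v,u=np.where(m);print(u.min(),u.max(),v.min(),v.max())
for uu in (268,272,274,276,278,281):
    print(uu,[(int(v_),*P[v_,uu].round(0)) for v_ in range(144,168,2) if m[v_,uu]])
E
```

```text
246 [ 516.03928406 -257.68412917  252.51881459] [ 565.18789315 -207.95000351  285.45191798]
264 282 117 132
268 []
272 []
274 []
276 []
278 []
281 []
```

```bash
python3 - <<'E'
from h import *
from bench import read_camera
c=read_camera('scene');f=c['frame'].astype(int);P,ok=pts(c)
m=(f[...,0]>40)&(f[...,0]>2.2*f[...,1])&(f[...,0]>2.2*f[...,2])&ok&(np.hypot(P[...,0]-535,P[...,1]+236)<60)&(P[...,2]>220)
for uu in (267,270,273,276,279):
    print(uu,[tuple(int(a) for a in (v_,*P[v_,uu])) for v_ in range(117,133) if m[v_,uu]])
v,u=np.where(m&(P[...,2]>276)); q=P[v,u]
A=np.c_[q[:,:2]-q[:,:2].mean(0),np.ones(len(q))]; print(len(q),np.linalg.lstsq(A,q[:,2],rcond=None)[0], q.mean(0))
E
```

```text
267 [(119, 540, -257, 281), (120, 544, -254, 280), (121, 550, -248, 282), (122, 552, -246, 280), (123, 556, -242, 280), (124, 561, -237, 281), (125, 562, -236, 279), (126, 562, -237, 275), (127, 561, -239, 270), (128, 562, -237, 268), (129, 562, -238, 264), (130, 565, -236, 263), (131, 562, -239, 256)]
270 [(118, 531, -253, 282), (119, 538, -246, 284), (120, 539, -246, 281), (121, 543, -242, 281), (122, 546, -239, 280), (123, 552, -233, 281), (124, 555, -230, 281), (125, 561, -225, 283), (126, 560, -226, 278), (127, 559, -227, 274), (128, 562, -225, 273), (129, 561, -227, 268), (130, 562, -226, 265), (131, 562, -226, 261), (132, 560, -228, 256)]
273 [(117, 524, -247, 283), (118, 523, -248, 279), (119, 531, -240, 283), (120, 533, -239, 281), (121, 539, -233, 283), (122, 544, -228, 284), (123, 545, -228, 280), (124, 550, -222, 282), (125, 554, -219, 281), (126, 554, -219, 278), (127, 555, -219, 275), (128, 554, -220, 271), (129, 556, -219, 268), (130, 556, -219, 265), (131, 559, -216, 264), (132, 556, -219, 258)]
276 [(117, 514, -244, 280), (118, 520, -238, 281), (119, 525, -234, 282), (120, 526, -233, 280), (121, 535, -224, 284), (122, 536, -224, 281), (123, 540, -220, 281), (124, 544, -216, 281), (125, 549, -212, 282), (126, 544, -217, 274), (127, 547, -214, 273), (128, 549, -213, 271), (129, 549, -213, 267), (130, 551, -212, 265), (131, 550, -213, 261), (132, 550, -213, 257)]
279 [(119, 518, -228, 281), (120, 526, -220, 284), (121, 522, -225, 277), (122, 529, -218, 280), (123, 532, -216, 278), (124, 536, -212, 278), (125, 538, -210, 277), (126, 540, -208, 275), (127, 539, -210, 270), (128, 537, -212, 265), (129, 539, -210, 264), (130, 539, -211, 259), (131, 539, -212, 255)]
139 [-1.88819502e-02 -3.06454843e-02  2.81162000e+02] [ 541.29689075 -232.41032191  281.16199963]
```

```bash
python3 - <<'E'
from h import *
from bench import read_camera,job_done,get_obs
c=read_camera('scene');a=np.load('scene0.npz')['frame'].astype(int)
d=np.abs(c['frame'].astype(int)-a).max(2)
for n,(u0,u1,v0,v1) in dict(scoop=(222,250,150,180),mug=(212,243,198,232),tin=(250,274,228,262),tumbler=(287,313,242,286),amber=(314,338,200,244),blue=(372,400,212,264),spat=(448,488,242,312)).items(): print(n,(d[v0:v1,u0:u1]>40).mean().round(3))
s=get_obs();print(s['t'],s['finger_gap'],s['joint_velocities'].round(3)); print(job_done())
E
```

```text
scoop 0.0
mug 0.0
tin 0.0
tumbler 0.006
amber 0.035
blue 0.144
spat 0.0
9.25 0.610370064049387 [ 0.     0.001  0.004 -0.001  0.002 -0.002]
the job is handed in; nothing more can be done
None
```

The cap is off and held still above the open bottle, and I handed the job in at about 9 s of the 35 s. I got no verdict back.

**What I did:** I gripped the cap at 40 N and pressed it down about 6 to 7 mm, with 11 to 18 N on the wrist. I turned it 69.5° anticlockwise while keeping it pressed, then lifted it straight off.

**Last checks:**
- **Cap:** its top is level to about 0.04 rad at z = 281 mm, so about 80 mm of air is under it. The tool axis is within about 2 mm of the bottle's. The gripper opening is steady at about 54 mm, and the joints are still.
- **Bottle:** its measured centre is the same to within 1 mm in the same camera. The fitted angle read 2° more, but the label looks unturned.
- **Other things:** comparing pictures from the start and the end, the scoop, mug, tin and spatula showed no change. The tumbler (0.6%) and amber bottle (3.5%) changed only slightly.
- **Disagreement:** the blue bottle's patch changed by 14%. I put this down to the arm's shadow, because the bottle appears at the same place in the top view. I did not measure its position separately.

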